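Mesh the pill organiser onto the dispenser's drive hub and hold it down

ROBOT

A 6-joint arm with a two-finger parallel gripper is mounted at the origin on the work surface. World frame = base frame: x ahead of the robot, y to its left, z up, the work surface at z = 0. Lengths are in m, angles in rad, forces in N, time in s.
With the tool pointing down it reaches from about 0.275 to 0.875 m from the base axis. Payload 12.5 kg.
Tool frame: the origin (TCP) lies at the very end of the fingers, on their centre line; the grasp point (between the pads) lies 19 mm behind it; x points along the fingers, y is the direction in which the jaws open and shut, and the axes are right-handed (so a half turn about x gives the same grasp; the last joint's range is limited). The gripper opens to 85 mm and grips with 20 to 120 N. Pads are 22 mm wide; open, the fingers measure 114 mm over their backs; the gripper's body (76 mm by 85 mm) begins 54 mm behind the grasp point. The pads swing forward as they close: fully open they stand 13 mm farther back than shut.
Start: joints at [1.163, 0.351, 1.652, -0, 1.139, -0.085], TCP at [0.174, 0.522, 0.198] pointing down, gripper open.
Joint ranges: [-2.75, 2.75], [-0.79, 2.1], [0.01, 2.65], [-1.57, 4.71], [0.07, 3.14], [-2.87, 2.87]. Speed limits (rad/s): [2.22, 2.22, 2.79, 3.14, 3.14, 3.14].

INTERFACE

Orientations are given as a 3x3 rotation matrix whose columns are the frame's x, y, z axes.
In Python, from bench import manip gives the robot as it stands. Calls block until the motion is done:
- manip.move_ptp(position, orientation): joint-space move of the TCP to a pose.
- manip.move_l(position, attitude=None, max_speed=0.15): straight line of the TCP; attitude=None keeps the orientation; max_speed is the mean speed in m/s.
- manip.move_j(angles): joint-space move.
- manip.set_gripper(opening, effort=None): opening from 0.0 (shut) to 1.0 (fully open); effort is the grip in N (None keeps the last); returns when the fingers have stopped.
- manip.dwell(seconds).
- manip.inverse_kinematics(position, orientation): joint angles nearest the present ones, or None.
- manip.grab_frame(name): name is "scene" or "top" or "wrist"; returns (picture, depth): 420x560x3 uint8, red, green, blue; 420x560 float32, m along the optical axis (not along the pixel's ray), 0 where there is no reading.
- manip.get_calibration(name): a dict with "camera_matrix" (3x3 intrinsics, pixels), "R" (3x3) and "t" (3): a world point X has camera coordinates R X + t. Camera axes: x right, y down, z forward; pixel columns grow to the right and rows downward; lengths in m; the calibration is good to about 2 mm. A picture is of the moment at which its call begins: read the wrist's pose just before it. get_calibration takes no time and is no camera call; for the wrist camera it gives the pose at the moment of the call.
A pose or a line that the arm cannot do raises manip.Unreachable and nothing moves.
- manip.sign_off(): hands the job in, once; it reports no verdict.
Trained networks look in the newest picture that a camera, given by its name, has taken for a name from the list of things; names that differ only in an ending like _2 or _b are one class to them, and where a whole thing is asked for, a point or a joint stands for the part that bears it (a point fixed in the world has none). Each returns a list of dicts, best first, with "confidence" (0 to 1); they miss things now and then, are a little off and sometimes report something else, mostly with a low value. They report only what shows in the picture. A call takes as long as a camera call.
- manip.look_for(camera, name): "at" ([x, y, z] in m, in world coordinates, good to about 4 mm: the middle of the surface that is visible of it).
Readings, each from a call of its own:
- manip.current_time(): time.
- manip.current_qpos(): joint angles.
- manip.current_joint_vel(): joint speeds.
- manip.current_joint_torque(): joint torques, N m.
- manip.current_ee_pos(): TCP position.
- manip.current_tcp_rot(): TCP orientation.
- manip.current_force(): force on the tool from outside, world axes, zero at the start.
- manip.current_ft_torque(): the same for the moment, N m.
- manip.current_grip_width(): opening from 0.0 (shut) to 1.0 (fully open).
Only numpy, scipy, OpenCV 4.12 (cv2) and the standard library are available. Lean on these libraries where they do the work, as an engineer would, in place of code of your own. Each camera call takes 0.05 s, during which the arm holds its last target. There are 200 camera calls.

TASK

Put the round weekly pill organiser back into its dispenser: lift it off the top tier by its upright grip bar, turn it until the cross-shaped socket underneath meshes with the four-winged hub in the dispenser's well, and slide it fully home without forcing it, its deck flush with the housing's rim. A sprung ring pushes it back up, so finish still holding the grip bar and pressing the organiser fully down, ready for me to turn the lock at the side. Leave everything else where it stands.

Things in the scene. Friction and masses are not known exactly. Their poses are not given: they have to be found in the camera images.
- organiser: Round weekly pill organiser, loose, about 0.16 kg: disc 130 mm across (135 over the lid tabs), 24 mm thick, seven snap lids in a circle (2 mm proud), a white boss (48 mm across, top at 28 mm) and an upright grip bar in the middle. Origin: centre of the underside, z up, x along the bar. It lies on the top tier's floor at any yaw, near one end or the other.
- grip (a point): Middle of the organiser's grip bar, 50 mm above its underside, axes as the organiser's. The bar is 46 mm long along x, 14 mm thick along y (pinch it across these 14 mm) and reaches from 28 to 64 mm above the underside.
- socket (a point): Mouth of the cross-shaped socket, at the centre of the organiser's underside, axes as the organiser's. Two crossing slots along x and y (the bar stands over the x slot), each 10 mm wide, 39 mm long and 17.5 mm deep, open downwards.
- dispenser: White pill dispenser base, fixed: round housing 196 mm across, rim 46 mm high, open well 144 mm across at the mouth. A low control panel sticks out to 125 mm on its -x side, hinge lugs (44 mm high, to 107 mm) on +x, lock barrel on +y. Origin: centre of its underside on the ledge, z up.
- seat (a point): Centre of the seat: top of the collar (54 mm across) on the well's axis, 22 mm above the ledge, axes as the dispenser's. The organiser's underside rests here when fully home; its deck is then flush with the rim.
- drive_top (a point): Top centre of the drive hub on the well's axis, 38 mm above the ledge; x and y lie along the wings. Grey upright cross: wings 7 mm thick, 36 mm tip to tip, 16 mm tall, rounded tops. It has stopped at any angle; geared, it turns only above 0.5 N m. Fits the socket at any quarter turn with 1.5 mm play each side; unmeshed, the organiser rides on its top.
- lift_ring (a joint): Travel (m) of the grey lift ring round the hub, 76 to 120 mm across: 0 = up, its top 30 mm above the ledge (8 mm below the hub's top); grows as the organiser presses it straight down; 0.008 = organiser on its seat. Spring: 4 N to start it, 8 N at the seat; let go, it lifts the organiser again.
- tiers: White plastic modular tiers, fixed: three open trays on corner posts, 180 mm (its x) by 340 mm (its y), floors 8, 78 and 148 mm above its origin (centre of the underside, on the ledge); top rim 160 mm and corner studs 162 mm high.
- dish: Green ceramic dish, 80 mm across, 26 mm high, on the top tier beside the organiser; origin at its underside's centre. Leave.
- shot_cup: Glass shot cup, 48 mm across, 52 mm high, on the middle tier; origin under its centre. Leave.
- monitor: Small white health monitor with a screen, 85 x 110 x 42 mm, on the middle tier; origin under its centre. Leave.
- clipper_case: Steel nail-clipper case, 24 x 85 x 14 mm, on the lowest tier; origin under its centre. Leave.
- tumbler: White ceramic toothbrush tumbler, 72 mm across, 95 mm high, standing behind the tiers and the dispenser; origin under its centre. Leave.
- lotion: White lotion bottle, 54 mm across, 150 mm high, standing behind the tiers and the dispenser; origin under its centre. Leave.

How it is judged:
On the way, in this order (a step that is already met when the one before it is completed fails the run):
1. the organiser is lifted clear of the top tier (z of organiser in the frame of tiers above 0.18 m and contact force between organiser and tiers below 0.01 N), for 0.2 s.
2. the socket has meshed: the organiser is 4 mm or more down over the hub's wings (z of organiser in the frame of dispenser below 0.034 m and horizontal distance between organiser and drive_top below 0.003 m), for 0.05 s.
3. the organiser is pressed home against the lift ring (value of joint lift_ring above 0.0065 m and z of organiser in the frame of dispenser below 0.0245 m and horizontal distance between organiser and drive_top below 0.003 m and angle between organiser's own z axis and vertical below 0.05 rad and (angle between the x axis of organiser and the x axis of drive_top, either way round below 0.12 rad or angle between the x axis of organiser and the y axis of drive_top, either way round below 0.12 rad)), for 0.3 s.
At the end, for the whole second after the job is handed in: Organiser meshed on the hub (centres within 3 mm, level, wings in slots), underside within 2.5 mm of the collar, lift ring at least 6.5 mm down, the gripper still straddling the grip bar (within 33 mm of its middle) and pushing with over 4 N, at rest through the last second (all of step 3 and distance between the grasp point and grip below 0.033 m and contact force between the fingers and organiser above 4 N and linear speed of organiser below 0.02 m/s); the arm keeps its last pose, push and grip.
It fails at once if the organiser is forced: pushed on the dispenser with more than 60 N (contact force between organiser and dispenser above 60 N).
It fails at once if another thing is moved more than 30 mm (distance of any of dish, shot_cup, monitor, clipper_case, tumbler, lotion from where it was at the start of the episode above 0.03 m).
It fails at once if the tumbler, the bottle or the cup is tipped (angle between any of tumbler, lotion, shot_cup's own z axis and vertical above 0.35 rad).
It also fails if it takes over 48 s, if anything falls off the work surface, if the arm or the gripper's body presses on something with over 40 N, if the wrist force passes 120 N, or if a joint passes its speed limit or range.

## Working session

There is one attempt and no reset: what is moved stays moved. The work goes in short steps, each a Python script; the robot and the scene stay as the last script left them, time stands still between calls to the robot, and variables do not carry over. Pictures are saved under pics/ and viewed, about 8 in all and at most 12, crops included, and the job is handed in when it is done.

```bash
ls; mkdir -p pics; python3 - <<'E'
from bench import manip
import cv2,numpy as np
for c in ("scene","top"):
    p,d=manip.grab_frame(c); cv2.imwrite(f"pics/{c}0.png",p[:,:,::-1]); np.savez(f"{c}0.npz",p=p,d=d,**manip.get_calibration(c))
    for n in ("organiser","grip","dispenser","drive_top","lift_ring","tiers","dish","tumbler","lotion"):
        r=manip.look_for(c,n); print(c,n,[(np.round(x["at"],3).tolist(),round(x["confidence"],2)) for x in r[:2]])
print(manip.current_time(),manip.current_force())
E
```

```text
pics
scene organiser [([0.556, -0.165, 0.173], 0.66)]
scene grip [([0.557, -0.163, 0.172], 0.79)]
scene dispenser [([0.49, 0.212, 0.03], 0.79)]
scene drive_top [([0.469, 0.233, 0.032], 0.48)]
scene lift_ring [([0.467, 0.234, 0.033], 0.82), ([0.556, -0.163, 0.175], 0.56)]
scene tiers [([0.595, -0.259, 0.094], 0.59)]
scene dish [([0.527, -0.314, 0.164], 0.75)]
scene tumbler []
scene lotion [([0.772, 0.13, 0.079], 0.81)]
top organiser [([0.535, -0.147, 0.179], 0.67)]
top grip [([0.536, -0.148, 0.177], 0.94)]
top dispenser [([0.468, 0.231, 0.03], 0.74)]
top drive_top []
top lift_ring [([0.473, 0.227, 0.032], 0.66)]
top tiers [([0.54, -0.249, 0.148], 0.91)]
top dish [([0.54, -0.249, 0.149], 0.59), ([0.537, -0.317, 0.163], 0.56)]
top tumbler [([0.769, -0.104, 0.053], 0.91)]
top lotion [([0.748, 0.139, 0.097], 0.56), ([0.476, 0.228, 0.038], 0.17)]
1.0 [-0.60002569  0.34078319 -0.0317105 ]
```

View pics.

View pics/top0.png

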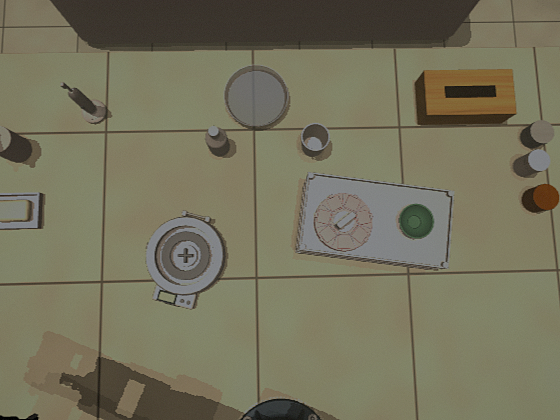

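View pics/scene0.png

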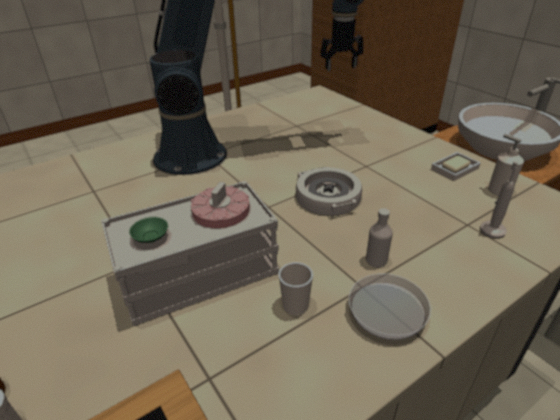

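```bash
cat > h.py <<'E'
from bench import manip
import numpy as np, cv2
def rot(a):  # tool x down, tool y at world yaw a
    y=np.array([np.cos(a),np.sin(a),0]); x=np.array([0,0,-1.]); return np.c_[x,y,np.cross(x,y)]
def deproj(uv,z,c):  # pixel -> world at height z
    d=c["R"].T@np.linalg.solve(c["camera_matrix"],[uv[0],uv[1],1]); o=-c["R"].T@c["t"]
    return o+d*(z-o[2])/d[2]
def proj(X,c):
    q=c["camera_matrix"]@(c["R"]@np.asarray(X)+c["t"]); return q[:2]/q[2]
def snap(n):
    c=manip.get_calibration("wrist"); p,d=manip.grab_frame("wrist")
    cv2.imwrite(f"pics/{n}.png",p[:,:,::-1]); np.savez(f"{n}.npz",p=p,d=d,**c); return p,d,c
E
python3 - <<'E'
from h import *
R=manip.current_tcp_rot(); print(R.round(2)); c=manip.get_calibration("wrist")
P=manip.current_ee_pos(); o=-c["R"].T@c["t"]
print("cam in tool",R.T@(o-P),"axes\n",(R.T@c["R"].T).round(2), c["camera_matrix"].round(0).tolist())
yaw=np.arctan2(R[1,1],R[0,1]); print(yaw)
off=o-P; f=c["R"].T[:,2]
for n,t,h in (("disp",[0.471,0.229,0.038],0.30),):
    s=(t[2]+h-o[2]+P[2]-P[2])  # camera height rise wanted
    cam=np.array(t)-f*(h/-f[2]); tcp=cam-off; print(n,tcp)
    manip.move_ptp(tcp,R); manip.dwell(.2); snap(n); print(manip.current_time())
    for k in ("drive_top","lift_ring","dispenser"): print(k,[(np.round(x["at"],3).tolist(),round(x["confidence"],2)) for x in manip.look_for("wrist",k)[:2]])
E
```

```text
[[ 0.    0.32  0.95]
 [-0.    0.95 -0.32]
 [-1.   -0.    0.  ]]
cam in tool [-0.17645337 -0.00074487 -0.07489422] axes
 [[ 0.   -0.29  0.96]
 [ 1.    0.   -0.  ]
 [ 0.    0.96  0.29]] [[313.0, 0.0, 280.0], [0.0, 313.0, 211.0], [0.0, 0.0, 1.0]]
1.2480175111713272
disp [0.45604183 0.23529082 0.16155052]
2.7417
drive_top [([0.473, 0.226, 0.032], 0.61)]
lift_ring [([0.466, 0.224, 0.026], 0.97)]
dispenser [([0.461, 0.229, 0.028], 0.65)]
```

View pics/disp.png

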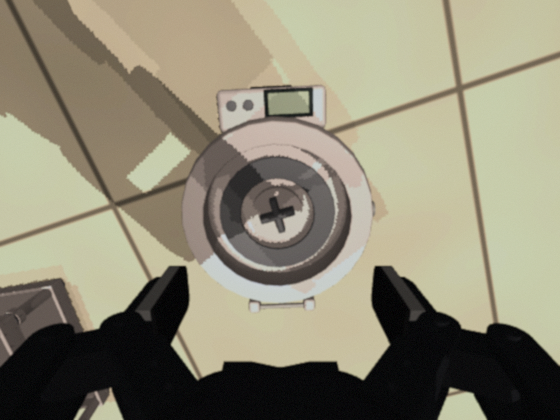

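```bash
python3 - <<'E'
from h import *
import h
R=manip.current_tcp_rot(); c=manip.get_calibration("wrist"); P=manip.current_ee_pos(); o=-c["R"].T@c["t"]
C=R.T@(o-P); F=R.T@c["R"].T[:,2]
a=np.deg2rad(42); R2=rot(a)
t=np.array([0.536,-0.15,0.2]); f=R2@F
cam=t-f*(0.26/-f[2]); tcp=cam-R2@C; print(tcp)
up=P+[0,0,.2]; manip.move_l(up,max_speed=.4)
manip.move_ptp(tcp+[0,0,.05],R2); manip.dwell(.2); snap("org"); print(manip.current_time(),manip.current_qpos().round(2),manip.current_ee_pos())
for k in ("grip","organiser"): print(k,[(np.round(x["at"],3).tolist(),round(x["confidence"],2)) for x in manip.look_for("wrist",k)[:2]])
E
```

```text
[ 0.53417491 -0.14621891  0.28359025]
5.2417 [-0.35  0.26  1.45  0.    1.44 -1.08] [ 0.53430464 -0.14552643  0.33370527]
grip [([0.536, -0.144, 0.175], 0.98)]
organiser [([0.534, -0.15, 0.174], 0.71)]
```

View pics/org.png

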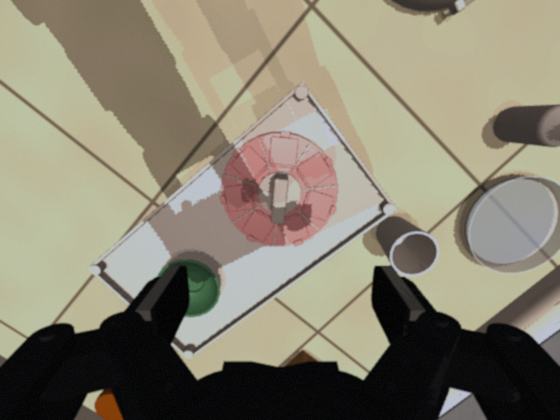

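```bash
cat >> h.py <<'E'
def cloud(n):
    z=np.load(n+".npz"); d=z["d"]; v,u=np.mgrid[:d.shape[0],:d.shape[1]]
    r=np.linalg.inv(z["camera_matrix"])@np.stack([u.ravel(),v.ravel(),np.ones(u.size)])
    X=(z["R"].T@(r*d.ravel()-z["t"][:,None])).T
    X[d.ravel()==0]=np.nan; return X.reshape(*d.shape,3),z
E
python3 - <<'E'
from h import *
def circ(P):
    A=np.c_[2*P[:,:2],np.ones(len(P))]; s=np.linalg.lstsq(A,(P[:,:2]**2).sum(1),rcond=None)[0]
    return s[:2], np.sqrt(s[2]+s[0]**2+s[1]**2)
for n,t in (("disp",(.471,.229)),("org",(.536,-.146))):
    X,z=cloud(n); P=X.reshape(-1,3); uvok=np.linalg.norm(P[:,:2]-t,axis=1)<.12
    Q=P[uvok]; h=np.histogram(Q[:,2],bins=np.arange(0,.25,.003)); print(n,[(round(b,3),int(k)) for k,b in zip(*h) if k>60])
    m=np.linalg.norm(P[:,:2]-t,axis=1)<(.022 if n=="disp" else .04)
    top=P[m]; top=top[top[:,2]>(.033 if n=="disp" else .190)]
    mu,(w,hh),ang=cv2.minAreaRect((top[:,:2]*1000).astype(np.float32)); print("top",len(top),top.mean(0),mu,w,hh,ang)
    s=np.linalg.svd(top[:,:2]-top[:,:2].mean(0))[1:]; print(s[1][0] if 0 else s[1], s[0])
E
```

```text
disp [(np.float64(0.0), 3602), (np.float64(0.006), 116), (np.float64(0.009), 5690), (np.float64(0.012), 394), (np.float64(0.015), 290), (np.float64(0.018), 343), (np.float64(0.021), 1732), (np.float64(0.024), 1860), (np.float64(0.027), 3863), (np.float64(0.03), 4509), (np.float64(0.033), 370), (np.float64(0.036), 684), (np.float64(0.039), 554), (np.float64(0.042), 887), (np.float64(0.045), 10534), (np.float64(0.048), 100), (np.float64(0.21), 194), (np.float64(0.213), 308), (np.float64(0.216), 360), (np.float64(0.219), 415), (np.float64(0.222), 431), (np.float64(0.225), 443), (np.float64(0.228), 490), (np.float64(0.231), 523), (np.float64(0.234), 577), (np.float64(0.237), 559), (np.float64(0.24), 446), (np.float64(0.243), 539), (np.float64(0.246), 452)]
top 430 [0.47464436 0.22480218 0.03727279] (475.52984619140625, 224.9980926513672) 29.433916091918945 27.391345977783203 42.16635513305664
[[ 0.2015118   0.97948609]
 [-0.97948609  0.2015118 ]] [0.16213231 0.15430677]
org [(np.float64(0.0), 2025), (np.float64(0.144), 263), (np.float64(0.147), 10927), (np.float64(0.15), 407), (np.float64(0.153), 157), (np.float64(0.156), 230), (np.float64(0.159), 1391), (np.float64(0.162), 119), (np.float64(0.168), 82), (np.float64(0.171), 4425), (np.float64(0.174), 5054), (np.float64(0.177), 218), (np.float64(0.21), 503), (np.float64(0.213), 121)]
top 18758 [ 0.52554253 -0.13454526  0.44424143] (537.6307373046875, -147.79086303710938) 79.93798828125 50.646095275878906 42.46089172363281
[[ 0.74330209  0.66895591]
 [ 0.66895591 -0.74330209]] [2.83252915 0.79215835]
```

```bash
cat >> h.py <<'E'
from scipy.optimize import minimize, least_squares
def fitcross(P,c0,zt=.033,half=.018,w=.0035):
    m=(np.linalg.norm(P[:,:2]-c0,axis=1)<.026)&(P[:,2]>.015)&(P[:,2]<.045); Q=P[m]; lab=(Q[:,2]>zt)*2.-1
    def f(s):
        a=s[2]; q=(Q[:,:2]-np.array(s[:2])); x=np.abs(q@[np.cos(a),np.sin(a)]); y=np.abs(q@[-np.sin(a),np.cos(a)])
        sd=np.maximum(np.minimum(half-x,w-y),np.minimum(half-y,w-x))
        return -(lab*np.tanh(sd/.001)).mean()
    return min((minimize(f,[c0[0]+i,c0[1]+j,a],method="Nelder-Mead",options=dict(initial_simplex=np.array([c0[0]+i,c0[1]+j,a])+np.array([[0,0,0],[.003,0,0],[0,.003,0],[0,0,.15]]))) for a in np.arange(0,1.57,.2) for i in (0,.002) for j in (0,.002)),key=lambda r:r.fun)
def circ(P):
    s=least_squares(lambda s:np.linalg.norm(P[:,:2]-s[:2],axis=1)-s[2],[*P[:,:2].mean(0),.05],loss="soft_l1",f_scale=.001); return s.x
def outer(P,c,zl,zh,r0,r1,hi=True):  # extreme radius per angular sector -> circle
    d=P[:,:2]-c; r=np.hypot(*d.T); m=(P[:,2]>zl)&(P[:,2]<zh)&(r>r0)&(r<r1); Q=P[m]; r=r[m]; a=np.arctan2(*(d[m].T)); o=[]
    for k in np.arange(-np.pi,np.pi,np.pi/36):
        i=np.where((a>=k)&(a<k+np.pi/36))[0]
        if len(i)>2: o.append(Q[i[(np.argmax if hi else np.argmin)(r[i])]])
    return circ(np.array(o)),len(o)
E
python3 - <<'E'
from h import *
X,_=cloud("disp"); P=X.reshape(-1,3); P=P[np.isfinite(P[:,0])]
r=fitcross(P,np.array([.4745,.225])); print("cross",r.x,np.rad2deg(r.x[2])%90,r.fun)
print("rim out",outer(P,[.472,.227],.043,.05,.06,.105)); print("rim in",outer(P,[.472,.227],.043,.05,.06,.105,False))
X,_=cloud("org"); P=X.reshape(-1,3); P=P[np.isfinite(P[:,0])]
b=P[(P[:,2]>.206)&(P[:,2]<.218)&(np.linalg.norm(P[:,:2]-[.536,-.147],axis=1)<.05)]
mu,sz,ang=cv2.minAreaRect((b[:,:2]*1000).astype(np.float32)); print("bar",len(b),b.mean(0),mu,sz,ang)
v=np.linalg.svd(b[:,:2]-b[:,:2].mean(0))[2][0]; print("pca deg",np.rad2deg(np.arctan2(v[1],v[0])))
print("disc",outer(P,[.536,-.147],.169,.178,.04,.075))
E
```

```text
cross [0.47668157 0.22373703 1.52917092] 87.61503959088535 -0.8631384544582317
rim out (array([0.47573001, 0.22437358, 0.09408093]), 72)
rim in (array([0.47578698, 0.2242515 , 0.07261344]), 72)
bar 637 [ 0.53604723 -0.15143337  0.21222659] (536.75, -152.265380859375) (13.919119834899902, 45.73268127441406) 36.61606216430664
pca deg -53.5593297061748
disc (array([ 0.53666607, -0.15256155,  0.06469755]), 72)
```

```bash
python3 - <<'E'
from h import *
R=rot(np.deg2rad(36.6)); b=np.array([.5367,-.1524,0])
manip.move_ptp(b+[0,0,.25],R)
manip.move_l(b+[0,0,.182],max_speed=.12); print(manip.current_force())
manip.set_gripper(0.0,80); print("w",manip.current_grip_width(),manip.current_force(),manip.current_ee_pos())
manip.move_l(b+[0,0,.26],max_speed=.12); manip.dwell(.3)
print(manip.current_grip_width(),manip.current_force(),manip.current_time())
snap("held")
print(manip.current_ee_pos(),manip.current_tcp_rot().round(3).tolist())
E
```

```text
[ 0.57222366 -0.4448248   0.52949964]
w 0.0023994633430778527 [-0.439814    0.69876     0.08633669] [ 0.53669502 -0.1524008   0.18197385]
-0.001803493426508679 [ 0.50445404 -0.15107811  0.06181495] 8.3583
[ 0.53661351 -0.15238324  0.25967484] [[-0.001, 0.803, 0.596], [0.0, 0.596, -0.803], [-1.0, -0.0, -0.0]]
```

View pics/held.png

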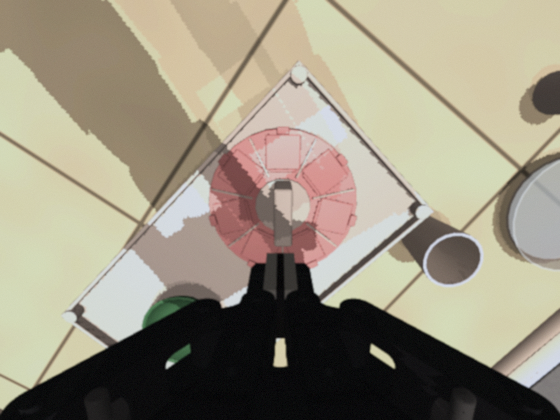

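```bash
python3 - <<'E'
from h import *
X,_=cloud("held"); P=X.reshape(-1,3); P=P[np.isfinite(P[:,0])]
c=np.array([.5367,-.1524]); Q=P[np.linalg.norm(P[:,:2]-c,axis=1)<.07]
h=np.histogram(Q[:,2],bins=np.arange(.2,.32,.003)); print([(round(float(b),3),int(k)) for k,b in zip(*h) if k>40])
e,n=outer(P,c,.243,.258,.04,.075); print("disc",e,n)
D=Q[(Q[:,2]>.244)&(Q[:,2]<.258)&(np.linalg.norm(Q[:,:2]-c,axis=1)>.03)]
A=np.c_[D[:,:2]-c,np.ones(len(D))]; print("plane",np.linalg.lstsq(A,D[:,2],rcond=None)[0])
E
```

```text
[(0.209, 346), (0.212, 713), (0.299, 128), (0.302, 157), (0.305, 168), (0.308, 190), (0.311, 193), (0.314, 205)]Traceback (most recent call last):
  File "<stdin>", line 5, in <module>
  File "h.py", line 33, in outer
    return circ(np.array(o)),len(o)
           ~~~~^^^^^^^^^^^^^
  File "h.py", line 27, in circ
    s=least_squares(lambda s:np.linalg.norm(P[:,:2]-s[:2],axis=1)-s[2],[*P[:,:2].mean(0),.05],loss="soft_l1",f_scale=.001); return s.x
                                                                         ~^^^^^^
IndexError: too many indices for array: array is 1-dimensional, but 2 were indexed
```

```bash
python3 - <<'E'
from h import *
for n in ("org","held"):
    X,z=cloud(n); P=X.reshape(-1,3); P=P[np.isfinite(P[:,0])]; c=np.array([.5367,-.1524])
    b=P[(P[:,2]>.204)&(P[:,2]<.218)&(np.linalg.norm(P[:,:2]-c,axis=1)<.05)]
    print(n,b.mean(0),cv2.minAreaRect((b[:,:2]*1000).astype(np.float32)),"disc",outer(P,c,.169,.178,.04,.075))
    F=P[(P[:,2]>.24)&(P[:,2]<.4)]
    C={k:z[k] for k in ("R","t","camera_matrix")}; print("cam",-C["R"].T@C["t"])
print("tcp px",proj(manip.current_ee_pos(),C), "grasp px",proj(manip.current_ee_pos()+[0,0,.019],C),"bar top px",proj([.5367,-.1524,.212],C))
for px in ((265,262),(290,262),(268,285),(295,300),(282,258)): print(px,X[px[1],px[0]])
print(manip.current_ee_pos(),manip.current_grip_width())
E
```

```text
org [ 0.53598039 -0.15131655  0.21218297] ((536.75, -152.265380859375), (13.919119834899902, 45.73268127441406), 36.61606216430664) disc (array([ 0.53672326, -0.15254366,  0.06471864]), 72)
cam [ 0.48367049 -0.0908591   0.51013233]
held [ 0.53578898 -0.15067035  0.21211464] ((536.5099487304688, -151.90296936035156), (13.640925407409668, 45.780879974365234), 37.07352066040039) disc (array([ 0.5365344 , -0.15187735,  0.06455291]), 72)
cam [ 0.49153552 -0.09336976  0.43603792]
tcp px [282.11979968 243.5603796 ] grasp px [282.2898158  257.02865418] bar top px [281.88720608 218.9847509 ]
(265, 262) [ 0.52368839 -0.14843205  0.30696927]
(290, 262) [ 0.53244327 -0.14125694  0.3080547 ]
(268, 285) [ 0.52533269 -0.14705053  0.32737811]
(295, 300) [ 0.53235585 -0.13979476  0.34033424]
(282, 258) [ 0.53014296 -0.144146    0.30192301]
[ 0.53661351 -0.15238324  0.25967484] -0.00040741837708799255
```

```bash
python3 - <<'E'
from h import *
X,z=cloud("held"); P=X.reshape(-1,3); P=P[np.isfinite(P[:,0])]; t=manip.current_ee_pos()
F=P[(np.linalg.norm(P[:,:2]-t[:2],axis=1)<.04)&(P[:,2]>.225)]; i=np.argsort(F[:,2])[:5]; print("wrist lowest",F[i].round(4).tolist())
for cam in("scene","top"):
    c=manip.get_calibration(cam); p,d=manip.grab_frame(cam); np.savez(cam+"1.npz",p=p,d=d,**c); X,_=cloud(cam+"1"); P=X.reshape(-1,3); P=P[np.isfinite(P[:,0])]
    F=P[(np.linalg.norm(P[:,:2]-t[:2],axis=1)<.04)&(P[:,2]>.225)]; i=np.argsort(F[:,2])[:5]; print(cam,len(F),F[i].round(4).tolist())
    print(proj(t,c))
    if cam=="scene":
        u,v=proj(t,c).astype(int); q=p[max(0,v-90):v+70,u-110:u+110,::-1]; cv2.imwrite("pics/crop1.png",cv2.resize(q,None,fx=3,fy=3))
E
```

```text
wrist lowest [[0.5306, -0.1439, 0.2972], [0.534, -0.1412, 0.2977], [0.5313, -0.1432, 0.2977], [0.5266, -0.1466, 0.2978], [0.525, -0.1477, 0.2979]]
scene 3983 [[0.5432, -0.1577, 0.2942], [0.5411, -0.1473, 0.2945], [0.5463, -0.1547, 0.2945], [0.5454, -0.1564, 0.2947], [0.5364, -0.1632, 0.2953]]
[213.73270823 167.45813644]
top 2662 [[0.5074, -0.1575, 0.3428], [0.5015, -0.1646, 0.3436], [0.5053, -0.161, 0.3436], [0.5033, -0.1626, 0.345], [0.5046, -0.1613, 0.352]]
[349.57446049 217.46506011]
```

View pics/crop1.png

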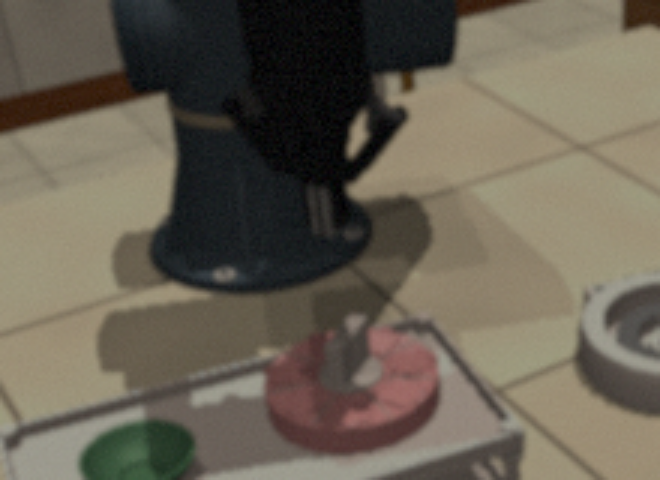

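The fingers closed above the bar. Wrist and scene depth both put the real fingertips about 35 mm behind the reported TCP, so I'll correct for that and regrasp.

```bash
python3 - <<'E'
from h import *
R=rot(np.deg2rad(36.85)); b=np.array([.5366,-.1521,0])
manip.set_gripper(1.0)
manip.move_l(b+[0,0,.20],R,max_speed=.2)
manip.move_l(b+[0,0,.153],max_speed=.1); print(manip.current_force())
manip.set_gripper(0.0,80); w=manip.current_grip_width(); print("w",w,manip.current_force(),manip.current_time())
if w>.08:
    manip.move_l(b+[0,0,.235],max_speed=.15); manip.dwell(.3)
    print(manip.current_grip_width(),manip.current_force(),manip.current_time())
    _,_,C=snap("held2"); T=manip.current_ee_pos(); print(T)
    X,_=cloud("held2"); P=X.reshape(-1,3); P=P[np.isfinite(P[:,0])]; c=b[:2]; Q=P[np.linalg.norm(P[:,:2]-c,axis=1)<.067]
    h=np.histogram(Q[:,2],bins=np.arange(.14,.32,.003)); print([(round(float(x),3),int(k)) for k,x in zip(*h) if k>60])
    zl=.148+.082+.021; print("disc",outer(P,c,zl,zl+.009,.04,.075))
    D=Q[(Q[:,2]>zl)&(Q[:,2]<zl+.009)&(np.linalg.norm(Q[:,:2]-c,axis=1)>.03)]
    print("plane",np.linalg.lstsq(np.c_[D[:,:2]-c,np.ones(len(D))],D[:,2],rcond=None)[0])
E
```

```text
[ 0.18555213 -0.06431727 -0.55555936]
w 0.14840975282281374 [-1.04830422 -0.16571766  5.37438089] 11.0167
0.14657027107021614 [-0.48257131  0.04575664 -1.76251517] 12.0167
[ 0.53647385 -0.15205522  0.23455942]
[(0.146, 548), (0.149, 138), (0.251, 8530), (0.254, 18174), (0.257, 1559), (0.269, 72), (0.272, 127), (0.275, 187), (0.278, 211), (0.281, 233), (0.284, 240), (0.287, 257), (0.29, 1125), (0.293, 2239), (0.296, 251), (0.299, 188), (0.302, 263), (0.305, 511), (0.308, 260), (0.311, 591), (0.314, 923)]
disc (array([ 0.53515881, -0.15282871,  0.06477351]), 58)
plane [-0.0002576  -0.00368704  0.2549084 ]
```

View pics/held2.png

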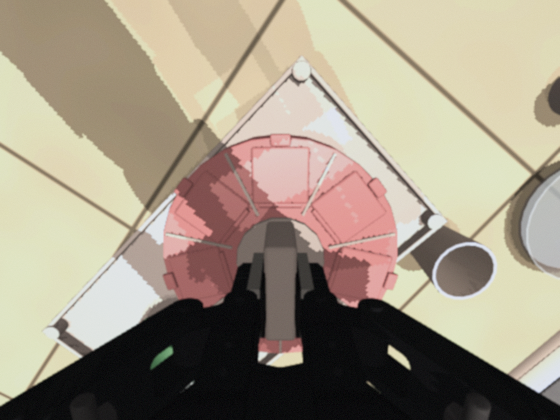

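```bash
python3 - <<'E'
from h import *
R=rot(np.deg2rad(87.6))
manip.move_ptp([.595,.222,.27],R); manip.dwell(.3)
_,_,C=snap("disp2"); T=manip.current_ee_pos(); print(T,manip.current_qpos().round(2),manip.current_time())
print("hub px",proj([.476,.224,.038],C))
X,_=cloud("disp2"); P=X.reshape(-1,3); P=P[np.isfinite(P[:,0])]
r=fitcross(P,np.array([.476,.224])); print("cross",r.x[:2],np.rad2deg(r.x[2])%90,r.fun)
c=[.476,.2245]; print("rim out",outer(P,c,.043,.05,.06,.105)); print("rim in",outer(P,c,.043,.05,.06,.105,False))
t=T[:2]; zz=T[2]-.005+.024; print("disc",outer(P,t+[0,-.0015],zz-.004,zz+.005,.04,.075))
E
```

```text
[0.59514065 0.22154376 0.27003492] [ 0.28  0.45  1.32 -0.    1.37 -1.25] 13.8333
hub px [278.74451944  78.13137831]
cross [0.47570443 0.22374148] 87.58159198929602 -0.9138039311703342
rim out (array([0.4769838 , 0.22405021, 0.09371522]), 63)
rim in (array([0.47633821, 0.22401809, 0.07269121]), 63)
disc (array([0.59355565, 0.22044425, 0.06454644]), 60)
```

View pics/disp2.png

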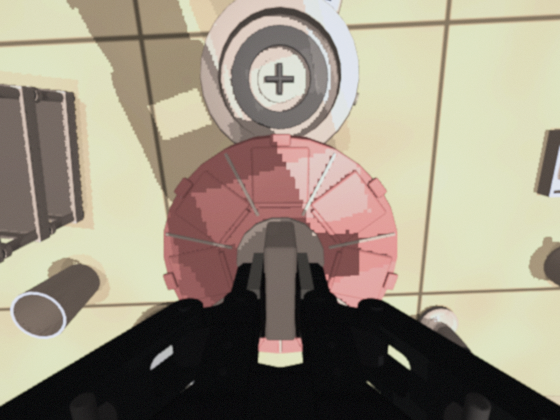

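```bash
python3 - <<'E'
from h import *
R=rot(np.deg2rad(87.6)); t=np.array([.4775,.2250])
manip.move_l([*t,.15],R,max_speed=.25)
manip.move_l([*t,.048],max_speed=.1); manip.dwell(.2); f0=manip.current_force(); print(manip.current_ee_pos(),f0.round(2),manip.current_time())
for z in np.arange(.046,.0345,-.0015):
    manip.move_l([*t,z],max_speed=.03); f=manip.current_force()-f0; print(round(z,4),manip.current_ee_pos().round(4),f.round(2),manip.current_ft_torque().round(2))
    if np.linalg.norm(f)>12: break
print(manip.current_time())
E
```

```text
[0.47771334 0.22509023 0.0484285 ] [ 0.28 -0.71 -1.77] 16.025
0.046 [0.4774 0.225  0.0459] [0.36 1.72 0.19] [ 0.02 -0.   -0.03]
0.0445 [0.4774 0.225  0.0444] [-0.69  0.48  0.04] [ 0.03  0.04 -0.01]
0.043 [0.4775 0.225  0.0429] [-0.62  0.53 -0.32] [-0.02  0.06  0.  ]
0.0415 [0.4775 0.225  0.0414] [-0.41  0.92  0.52] [ 0.    0.04 -0.03]
0.04 [0.4774 0.225  0.0399] [-0.06  0.4   0.38] [ 0.08 -0.01 -0.03]
0.0385 [0.4774 0.225  0.0384] [0.34 0.58 0.08] [-0.01 -0.02  0.01]
0.037 [0.4774 0.225  0.0369] [-1.01  0.46  0.07] [ 0.   -0.06  0.01]
0.0355 [0.4775 0.225  0.0355] [-0.68  0.71 -0.17] [ 0.    0.05 -0.06]
18.025
```

```bash
python3 - <<'E'
from h import *
t=np.array([.4775,.2250]); f0=np.array([.28,-.71,-1.77])
for z in np.arange(.034,.0215,-.001):
    manip.move_l([*t,z],max_speed=.03); f=manip.current_force()-f0; print(round(z,4),manip.current_ee_pos().round(4),f.round(2),manip.current_ft_torque().round(2))
    if np.linalg.norm(f)>13: break
print(manip.current_time(),manip.current_grip_width())
E
```

```text
0.034 [0.4775 0.225  0.0341] [-1.18 -0.36  5.1 ] [-0.06  0.24  0.04]
0.033 [0.4775 0.225  0.0331] [-1.56  0.68  5.03] [-0.06  0.22  0.02]
0.032 [0.4775 0.225  0.032 ] [-1.58  0.6   5.9 ] [-0.06  0.21  0.02]
0.031 [0.4775 0.225  0.031 ] [-1.34 -0.18  5.33] [-0.07  0.21  0.05]
0.03 [0.4776 0.225  0.03  ] [-1.79  0.11  7.6 ] [-0.11  0.18 -0.02]
0.029 [0.4776 0.225  0.0291] [-1.4  -0.01  7.42] [-0.02  0.23  0.02]
0.028 [0.4775 0.225  0.0281] [-2.28 -0.05  7.12] [-0.07  0.35  0.03]
0.027 [0.4776 0.225  0.0274] [-2.93 -0.47 11.72] [-0.22  0.5  -0.01]
0.026 [0.4776 0.225  0.0273] [-8.73 -2.31 25.96] [-0.56  1.33 -0.01]
20.275 0.14833693043435794
```

```bash
python3 - <<'E'
from h import *
f0=np.array([.28,-.71,-1.77])
manip.move_l([.4770,.2249,.0267],max_speed=.02); manip.dwell(.6)
for _ in range(3): print((manip.current_force()-f0).round(2),manip.current_ft_torque().round(2),manip.current_ee_pos().round(4)); manip.dwell(.15)
snap("home"); X,_=cloud("home"); P=X.reshape(-1,3); P=P[np.isfinite(P[:,0])]
c=np.array([.476,.224]); r=np.linalg.norm(P[:,:2]-c,axis=1); Z=P[:,2]
D=P[(r>.03)&(r<.06)&(Z>.040)&(Z<.055)]; print("deck",np.median(D[:,2]),np.linalg.lstsq(np.c_[D[:,:2]-c,np.ones(len(D))],D[:,2],rcond=None)[0])
M=P[(r>.077)&(r<.094)&(Z>.040)&(Z<.055)]; print("rim",np.median(M[:,2]),"rim out",outer(P,c,.043,.05,.06,.105))
print("disc",outer(P,c,.0435,.055,.03,.0685)); print(manip.current_time(),manip.current_grip_width(),manip.current_joint_vel().round(4))
E
```

```text
[-2.43 -0.79 12.57] [-0.22  0.35 -0.01] [0.4776 0.225  0.0274]
[-1.71 -0.39 12.89] [-0.27  0.34  0.  ] [0.4776 0.225  0.0274]
[-1.68 -0.38 12.34] [-0.24  0.34  0.05] [0.4776 0.225  0.0273]
deck 0.04821973351900886 [ 0.00237551 -0.00170376  0.04799945]
rim 0.04631272963615951 rim out (array([0.47495741, 0.22470037, 0.09360458]), 56)
disc (array([0.47594681, 0.22416612, 0.06446968]), 60)
21.625 0.14676924823275536 [ 0.      0.0002  0.0008 -0.0012  0.0005 -0.0001]
```

View pics/home.png

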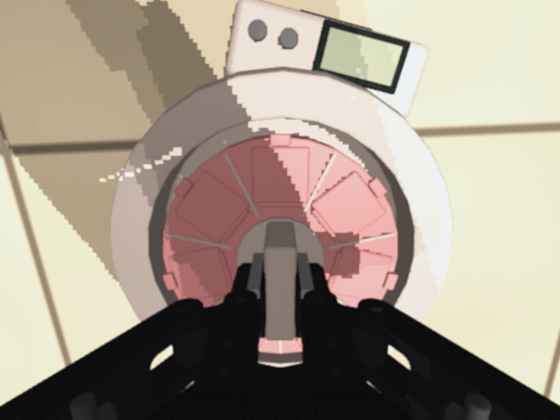

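```bash
python3 -c "
from bench import manip
manip.sign_off()"
```

```text
the job is handed in; nothing more can be done
```

The organiser is back in its dispenser, meshed on the hub and seated. I handed in at about 21.6 s with the gripper still holding the bar and pressing it down; no verdict was reported.

**What happened:**
- **First grasp missed.** The fingers closed above the bar. Wrist and scene depth both put the real fingertips about 35 mm behind the reported TCP, which disagrees with the description. I corrected for that, and the second grasp held. The closed fingers touched nothing, and the organiser moved by less than 1 mm.
- **Placing.** I lifted it, turned it to the hub's measured angle of 87.6° and lowered it. It went over the hub with no measurable force. I felt the lift ring from about 5 N, and the collar about 8 mm further down. One step briefly reached about 27 N in total, below the 60 N limit, and I then eased off.

**Last checks:**
- **Push:** 12–13 N, steady, with the grip width unchanged and the arm at rest.
- **Seating:** the lids read 48 mm and the rim 46 mm, so the deck is flush with the rim. The tilt is about 0.003 rad.
- **Centring:** the disc centre is within about 0.5 mm of the hub position I measured.

**Readings that disagreed:**
- **TCP against camera:** besides the 35 mm fingertip error, the reported TCP and the camera's disc centre differed sideways by 1–2 mm. I aligned using the camera.
- **Final rim fit:** the outline was partly hidden, and its centre came out about 1 mm off the earlier ones.
- **Side load:** about 2 N remains.

I didn't measure the other things again afterwards. I saw no contact with them.

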